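# Press a heat sink in the over-centre locking clamp and free it with the release lever

### The arm

A 6-joint arm with a two-finger parallel gripper is mounted at the origin on the work surface; the furniture and walls round the work are solid. World frame = base frame: x ahead of the robot, y to its left, z up, the work surface at z = 0. Lengths are in mm, angles in degrees, forces in N, time in s.
With the tool pointing down it reaches from about 350 to 725 mm from the base axis. Payload 6 kg.
Tool frame: the origin (TCP) lies between the finger pads; the fingertips stand 17 mm ahead of it and the grasp point (between the pads) lies 2 mm behind it; z points along the fingers, y is the line along which they close (so a half turn about z gives the same grasp; the last joint's range is limited). The gripper opens to 85 mm and grips with 20 to 120 N. Pads are 22 mm wide; open, the fingers measure 114 mm over their backs; the gripper's body (76 mm by 85 mm) begins 54 mm behind the grasp point. The pads swing forward as they close: fully open they stand 13 mm farther back than shut.
Start: joints at [90.567, 2.303, 4.859, 0, -92.561, -19.12], TCP at [190.876, 568.807, 248.261] pointing down, gripper open.
Joint ranges: [-146.85, 146.85], [-73.84, 115.35], [-62.03, 85.46], [-188.31, 113.3], [-161.28, -10.13], [-171.36, 171.36]. Speed limits (degrees/s): [147.25, 147.25, 172.46, 180, 180, 180].

### API

Orientations are given as [roll, pitch, yaw] about the fixed x, y, z axes, in that order (R = Rz(yaw) Ry(pitch) Rx(roll)).
In Python, from workcell import r, optics, close_job, telemetry gives the robot as it stands. The module is installed in compiled form; this text tells all that it offers. Calls block until the motion is done:
- r.move_ptp(position, orientation): joint-space move of the TCP to a pose.
- r.move_straight(position, max_speed=150, attitude=None, contact_N=None): straight line of the TCP; attitude=None keeps the orientation; max_speed is the mean speed in mm/s. With contact_N (N) it stops when the force on the tool has changed by that much, and returns True; else False.
- r.movej(angles): joint-space move.
- r.set_gripper(opening, grip_force=None): finger opening in mm; grip_force is the grip in N (None keeps the last); returns when the fingers have stopped.
- r.hold(seconds).
- r.solve_ik(position, orientation): joint angles nearest the present ones, or None.
- optics.snapshot(name): name is "side" or "top" or "wrist"; returns a dict with "img" (480x640x3 uint8, red, green, blue), "fx", "fy", "cx", "cy" (pixels), "R" (3x3) and "t" (3): a world point X has camera coordinates R X + t. Camera axes: x right, y down, z forward; pixel columns grow to the right and rows downward; lengths in mm; the calibration is good to about 2 mm. A picture is of the moment at which its call begins. There is no depth.
A pose or a line that the arm cannot do raises r.Unreachable and nothing moves.
- close_job(): hands the job in; it is judged then, once.
Trained networks look in a picture, given as the dict that the camera call returned (one of the last four; its "shot" number tells which), for a name from the list of things; names that differ only in an ending like _2 or _b are one class to them, and where a whole thing is asked for, a point or a joint stands for the part that bears it (a point fixed in the world has none). Each returns a list of dicts, best first, with "conf" (0 to 1); they miss things now and then, are a little off and sometimes report something else, mostly with a low value. They report only what shows in the picture. A call takes as long as a camera call. They do not tell look-alikes from the thing itself.
- optics.cut_out(picture, name): "mask" (480x640 bool, what is visible of it) and "location" ([row, column] in pixels, amid what is visible of it).
Readings, each from a call of its own:
- telemetry.get_time(): time.
- telemetry.get_q(): joint angles.
- telemetry.get_qd(): joint speeds.
- telemetry.get_joint_torque(): joint torques, N m.
- telemetry.get_ee_pos(): TCP position.
- telemetry.get_tcp_rot(): TCP orientation.
- telemetry.get_force(): force on the tool from outside, world axes, zero at the start.
- telemetry.get_moment(): the same for the moment, N m.
- telemetry.get_gripper_width(): finger opening in mm.
- telemetry.get_gripper_force(): force on a finger pad.
Only numpy, scipy, OpenCV 4.12 (cv2) and the standard library are available. Lean on these libraries where they do the work, as an engineer would, in place of code of your own. Each camera call takes 0.05 s, during which the arm holds its last target. There are 200 camera calls.

### The job

Push the finned heat sink along its channel until it is fully home against the stop under the raised pad of the locking clamp. Slowly press the clamp's handle down until it snaps over centre and stays locked on the heat sink by itself, without forcing the handle, and leave it clamped, hands off, for a good second. Then press the release lever, not the handle, so that the clamp springs open, and leave the heat sink in its place under the raised pad, with the things around undisturbed.

Things in the scene. Friction and masses are not known exactly. Their poses are not given: they have to be found in the camera images.
- press: Locking-clamp press fixed to the bench: black riser with aluminium plate, 170 x 68 mm, plate top 28 mm up. Origin at bench level; +x runs along the mid-line from handle to jaw, z up. A channel runs along y at x = 60 mm between two rails 6 mm high (inner faces x = 43 and 77), open at its +y end (y = 82), closed by a stop 12 mm high, face at y = -20. Cheeks (x -55 to 11, y +-17) reach 86 mm up.
- press_home (a point): On the channel floor (28 mm up), at x = 60 mm, y = 0 of press: the heat sink's origin lies here when it is fully home against the stop. The pad comes down here.
- heat_sink: Loose light-grey finned aluminium heat sink, 30 (x) x 40 (y, along the channel) x 22 mm high, 50 to 80 g, standing in the channel 14 to 34 mm short of home (towards +y of press); origin at the centre of its underside. It slides at under 1 N.
- press_handle: Handle, 20 mm wide; rubber grip 14 mm thick, 42 to 106 mm off the pivot. Origin on the pivot (x = -30 mm, z = 80 mm of press, axis y); it points along its own -x, own z is its upper (jaw) side. Starts 59 to 84 degrees up, held there by a spring (2 to 6 N at the grip). Pressed down it turns about 57 degrees to a solid stop.
- press_handle_grip (a point): Upper side of the grip, 76 mm from the pivot, 7 mm up. Pressed down here, the pad bites over the last 30 degrees, the force climbs to 10 to 16 N, then the handle snaps over centre onto its stop and stays; let go earlier, it springs up. A screw sets the stop anywhere from 2 to 26 degrees above level: feel for it at 25 mm/s or less (50 mm/s strikes it too hard). Over 45 N is forcing.
- press_arm (a joint): Swing of the clamp arm that carries the pad, rad: 0 = fully raised (start, 25 degrees up), about 0.39 = nearly level, pad pressing on the heat sink.
- press_pad: Round black rubber pad, 22 mm across, 8 mm thick, sprung, under the clamp arm, 60 mm from the arm's pivot (at x = 0, z = 60 mm of press); origin at the centre of its lower face. Locked, it presses the heat sink with about 50 N. The arm is 14 mm wide; raised, its end (x = 65 mm) stands 100 mm high, the pad's face 20 mm above the heat sink.
- press_lever (a joint): Release lever, rad: 0 = at rest, grows to 0.42 as its paddle is pressed down; sprung back. With the clamp locked it meets the handle's crank at about 0.07 and throws it back over centre at about 0.12 to 0.25; the handle then springs fully up by itself.
- press_paddle (a point): Top centre of the release lever's black ribbed paddle (26 x 24 mm), about x = -31, y = 60 mm of press, 76 mm up. Press it straight down 12 to 16 mm (4 to 12 N). The handle swings up 45 mm beside it (y within +-10 mm).
- tape_roll: Bystander: black roll of tape, 55 mm across, 19 mm high, lying flat; origin under its centre.
- driver_red: Bystander: screwdriver with a round handle, 162 mm long, 23 mm thick, lying on the bench; origin under its middle, long axis y.
- solder_spool: Bystander: spool 54 mm across, 42 mm high; origin under its centre.
- board_blue: Bystander: small circuit board 42 x 55 x 13 mm; origin under its centre.
Not all that is in view belongs to the job. Several things have the shape of the heat_sink; the one meant has the colours described above.

How it is judged:
By the outcome, as a careful person would: the job done as asked, in the order asked, and still so for the second after the job is handed in, with the robot touching nothing.
It also fails if it takes over 45 s, if anything falls off the work surface, if the arm or the gripper's body presses on something with over 40 N, if the wrist force passes 120 N, or if a joint passes its speed limit or range.

## Working session

There is one attempt and no reset: what is moved stays moved. The work goes in short steps, each a Python script; the robot and the scene stay as the last script left them, time stands still between calls to the robot, and variables do not carry over. Pictures are saved under pics/ and viewed, at most 10 in all, crops included, and the job is handed in when it is done.

```bash
mkdir -p pics
python3 - <<'E'
from workcell import r, optics, telemetry
import cv2,numpy as np
for n in ["side","top"]:
    s=optics.snapshot(n); cv2.imwrite(f"pics/{n}0.png",s["img"][:,:,::-1])
    print(n,s["fx"],s["cx"],s["cy"],np.round(s["R"],4).tolist(),np.round(s["t"],1).tolist())
    for o in ["press","heat_sink","press_handle","press_paddle","press_pad"]:
        for d in optics.cut_out(s,o)[:4]: print(n,o,round(d["conf"],2),np.round(d["location"],1),d["mask"].sum())
print(telemetry.get_time(),telemetry.get_tcp_rot())
E
```

```text
side 432.98263705992866 323.6018692397405 238.9445267361154 [[-0.9516, -0.3071, -0.0155], [-0.1101, 0.3873, -0.9153], [0.2871, -0.8693, -0.4024]] [573.3, 46.1, 1064.6]
side press 0.89 [290.2 306.8] 3997
side press 0.62 [288.6 409.7] 458
side heat_sink 0.8 [293.7 274.4] 369
side heat_sink 0.72 [332.9 219.6] 479
side heat_sink 0.52 [294.4 230.2] 341
side press_handle 0.89 [247.3 333.8] 384
side press_paddle 0.68 [289.2 320. ] 218
side press_paddle 0.41 [246.3 378.5] 66
side press_pad 0.65 [249.1 335.5] 346
side press_pad 0.37 [271.  275.3] 13
top 439.7021384862232 324.0302822144385 232.96168576408786 [[0.0017, -0.9999, 0.0106], [-0.9946, -0.0028, -0.1041], [0.1041, -0.0104, -0.9945]] [284.7, 525.6, 915.9]
top press 0.61 [227.4 279.8] 3180
top press 0.59 [221.6 334.8] 436
top heat_sink 0.59 [169.  273.9] 296
top heat_sink 0.54 [187.5 217. ] 297
top press_handle 0.49 [264.9 277.9] 202
top press_paddle 0.63 [254.8 250.2] 252
0.6 [ 1.79993180e+02 -2.69407662e-04 -1.85517287e+01]
```

View pics/side0.png

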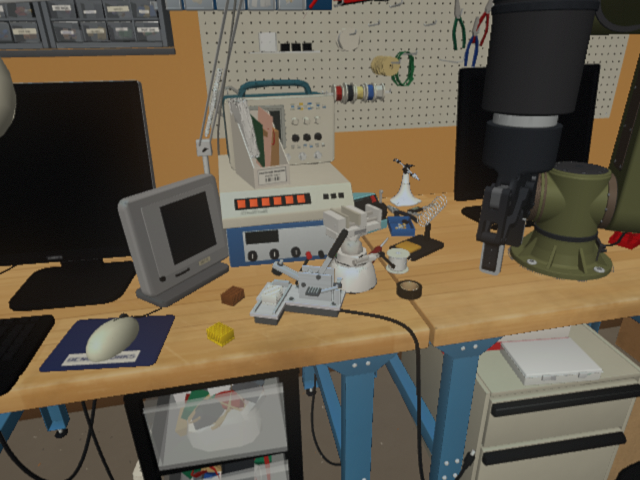

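View pics/top0.png

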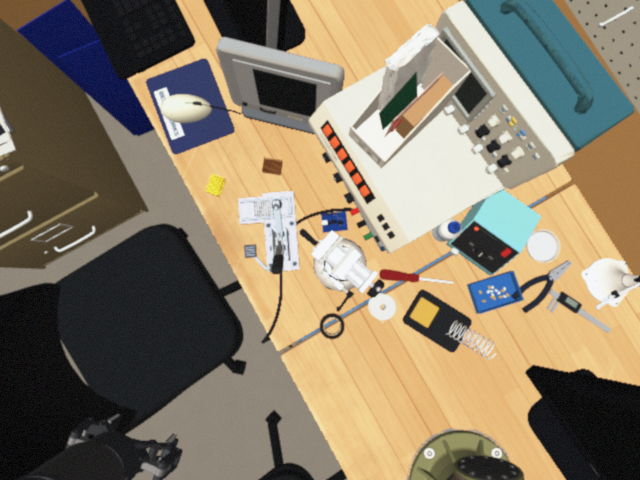

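The top view shows the press at about row 230, col 275, handle towards the bottom (robot side) and channel opening to the left. There are three heat sink shapes: yellow (185,215), brown (166,272) and light grey in the channel (207,258). The grey one fits the description, and I'll confirm it in a crop.

```bash
cat > h.py <<'E'
from workcell import r, optics, telemetry, close_job
import cv2,numpy as np
def ray(s,row,col,z):
    R=np.array(s["R"]);C=-R.T@np.array(s["t"]);d=R.T@np.array([(col-s["cx"])/s["fx"],(row-s["cy"])/s["fy"],1])
    return C+d*(z-C[2])/d[2]
def proj(s,X):
    c=np.array(s["R"])@np.array(X,float)+np.array(s["t"]);return np.array([s["cx"]+s["fx"]*c[0]/c[2],s["cy"]+s["fy"]*c[1]/c[2]]) # col,row
def save(s,n,box,k):
    a,b,c,d=box;cv2.imwrite(f"pics/{n}.png",cv2.resize(s["img"][a:b,c:d,::-1],None,fx=k,fy=k,interpolation=cv2.INTER_CUBIC))
E
python3 - <<'E'
from h import *
s=optics.snapshot("top")
save(s,"topc",(180,290,220,320),(5))
for p in [(194,294),(268,298),(272,266),(210,240),(207,258)]: print(p,ray(s,*p,28).round(0))
s=optics.snapshot("wrist"); R=np.array(s["R"]);print((-R.T@s["t"]).round(0),R.round(2).tolist(),telemetry.get_ee_pos())
E
```

```text
(194, 294) [609. 351.  28.]
(268, 298) [450. 341.  28.]
(272, 266) [441. 409.  28.]
(210, 240) [574. 466.  28.]
(207, 258) [580. 428.  28.]
[265. 545. 374.] [[-0.32, -0.95, 0.0], [-0.9, 0.3, 0.3], [-0.29, 0.1, -0.95]] [190.87429082 568.8199698  248.28368314]
```

View pics/topc.png

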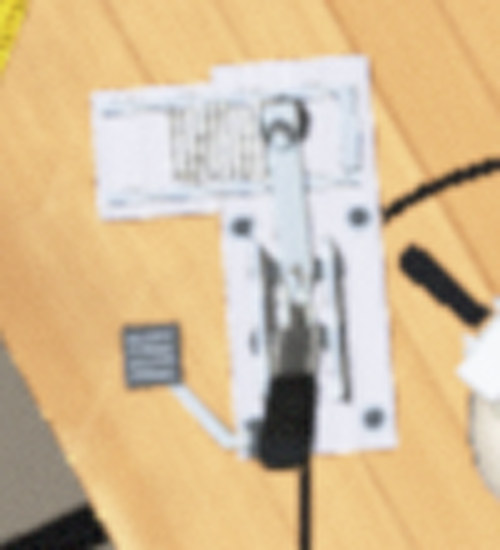

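The heat sink in the channel (top 207,258) is light-grey and finned, so it is the one meant. Next is a closer look with the wrist camera.

Run:
```python
from h import *
for z in (330,300,280):
    try: r.move_ptp([555,390,z],[180,0,0]);break
    except r.Unreachable: print("x",z)
s=optics.snapshot("wrist");cv2.imwrite("pics/w1.png",s["img"][:,:,::-1]);np.savez("w1.npz",**{k:s[k] for k in("R","t","fx","fy","cx","cy")})
for o in ["press","heat_sink","press_handle","press_paddle","press_pad"]:
    for d in optics.cut_out(s,o)[:2]: print(o,round(d["conf"],2),np.round(d["location"],1),d["mask"].sum(), ray(s,*d["location"],{"heat_sink":50,"press_paddle":76}.get(o,28)).round(0))
print(telemetry.get_ee_pos(),telemetry.get_time(),telemetry.get_q().round(1))
```

```text
press 0.88 [219.3 321.6] 9631 [524. 388.  28.]
heat_sink 0.71 [ 95.8 308.4] 892 [671. 403.  50.]
heat_sink 0.67 [131.6 210.6] 947 [633. 516.  50.]
press_handle 0.96 [313.1 333.7] 1246 [385. 370.  28.]
press_paddle 0.66 [265.3 288.8] 721 [479. 428.  76.]
press_pad 0.5 [175.9 323.4] 127 [580. 386.  28.]
press_pad 0.44 [216.  322.9] 9655 [528. 386.  28.]
[554.54340826 390.52261618 330.02365379] 2.5333 [  52.    16.2   28.9   -0.  -102.8   38.1]
```

View pics/w1.png

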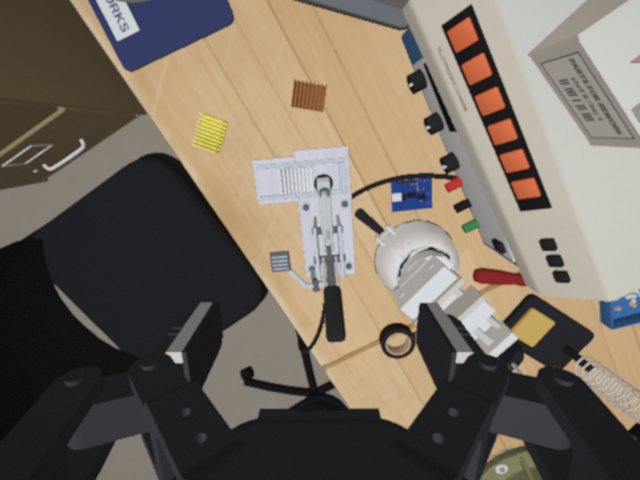

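The wrist view shows the press plate at rows 148-290, cols 253-355, the handle grip near (313,334), the paddle at (262,280) and a bench vise to the right of the press at (270,430). I'll fit the press pose from points in both views and check it with an overlay.

```bash
cat >> h.py <<'E'
def Rz(a): c,s=np.cos(a),np.sin(a);return np.array([[c,-s,0],[s,c,0],[0,0,1]])
def tow(p,X): return np.array([p[0],p[1],0])+Rz(p[2])@np.array(X,float)
def draw(img,s,p,k,box):
    a,b,c,d=box; im=cv2.resize(img[a:b,c:d,::-1],None,fx=k,fy=k,interpolation=cv2.INTER_CUBIC)
    P=lambda X:tuple(int(v) for v in (proj(s,tow(p,X))-[c,a]+.5)*k)
    for L,col in [([(-85,-34,28),(85,-34,28),(85,34,28),(-85,34,28)],(0,0,255)),([(43,-20,34),(77,-20,34),(77,82,34),(43,82,34)],(0,160,0)),([(-44,47,76),(-18,47,76),(-18,73,76),(-44,73,76)],(255,0,0))]:
        for i in range(4): cv2.line(im,P(L[i]),P(L[(i+1)%4]),col,1)
    return im
E
python3 - <<'E'
from h import *
from scipy.optimize import least_squares
s=optics.snapshot("top")
w=dict(np.load("w1.npz"))
C=[((395,447),(-85,-34,28)),((367,55),(85,-34,28)),((235,458),(-85,34,28)),((152,355),(-31,60,76))]
def res(p): return np.concatenate([proj(s,tow(p,X))-(np.array(c)/5-.5+[220,180]) for c,X in C])
o=least_squares(res,[528,375,.07]);print(o.x,o.fun.round(1));p=o.x
wi=cv2.imread("pics/w1.png")[:,:,::-1]
CW=[((355,273),(-85,-34,28)),((348,147),(85,-34,28)),((280,262),(-31,60,76))]
print([ (proj(w,tow(p,X))-c).round(1) for c,X in CW])
a=draw(wi,w,p,4,(140,290,240,365)); cv2.imwrite("pics/ov.png",a)
np.save("p.npy",p)
E
```

```text
[5.27290838e+02 3.80609675e+02 1.01722073e-01] [ 0.8  0.9 -1.   0.6  0.8  1.9 -0.6 -3.3]
[array([2.2, 1.1]), array([0.2, 0. ]), array([ 0.7, -5.7])]
```

View pics/ov.png

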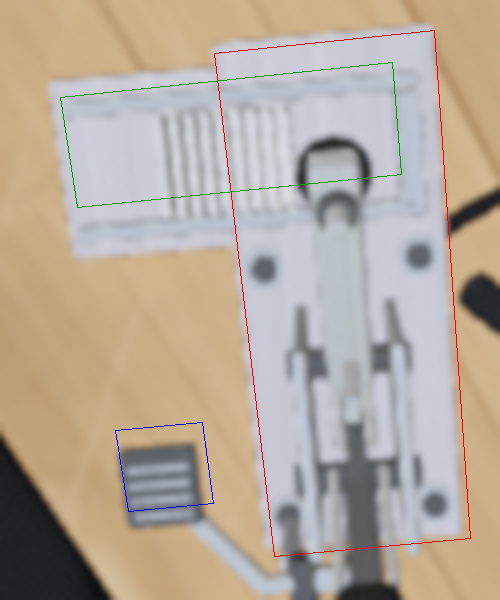

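The overlay matches the plate's sides, but the rails, heat sink and paddle (485,160 in the crop) all sit about 4-6 mm further back. The plate is probably not centred on x = 0, so I'll refit using the bolts, rails and heat sink.

Run:
```python
from h import *
w=dict(np.load("w1.npz"))
g=lambda c,z: ray(w,c[1]/4-.5+140,c[0]/4-.5+240,z)[:2]
b=[g(c,28) for c in [(263,268),(419,257),(434,503),(289,515)]]
m1=(b[0]+b[1])/2;m2=(b[2]+b[3])/2;d=m1-m2;print("bolts",np.round(b,1).tolist(),"yaw",np.degrees(np.arctan2(d[1],d[0])), np.degrees(np.arctan2(*(b[1]-b[0])*[1,-1])), "mid",m1,m2)
rt=[g((50,83),31),g((75,257),31)];print("rail end",rt, "hs",[g(c,50).round(1) for c in [(165,113),(290,100),(300,208),(175,218)]],"hs c",g((232,160),50))
print("pad",g((335,170),72),"paddle",g((160,485),76),"plate",g((433,27),28),g((460,532),28),g((262,545),28))
s=optics.snapshot("top")
for o,z in [("press_paddle",76)]:
    for d in optics.cut_out(s,o)[:1]: print(ray(s,*d["location"],z))
s=optics.snapshot("side")
d=optics.cut_out(s,"press_paddle");print([(x["conf"],x["location"],ray(s,*x["location"],76)) for x in d])
a=s["img"][220:330,240:380,::-1];cv2.imwrite("pics/sc.png",cv2.resize(a,None,fx=5,fy=5,interpolation=cv2.INTER_CUBIC))
```

```text
bolts [[541.0, 408.9], [544.7, 358.5], [459.3, 351.3], [454.9, 400.9]] yaw 5.065327093499375 4.172247814792356 mid [542.87989427 383.68110659] [457.10562496 376.07827446]
rail end [array([599.56293848, 473.66326615]), array([545.19822324, 468.87791905])] hs [array([592.4, 436.5]), array([596.3, 399.5]), array([564.3, 396.6]), array([561.2, 434.5])] hs c [578.64587214 416.9023939 ]
pad [578.81348599 386.3893676 ] paddle [484.59291283 438.79625256] plate [616.23340321 355.97716687] [448.60714873 342.02838808] [443.67472461 410.25379441]
[479.13054618 432.31159193  76.        ]
[(0.83, [288.0, 318.1], array([473.66215643, 428.51736637,  76.        ]))]
```

View pics/sc.png

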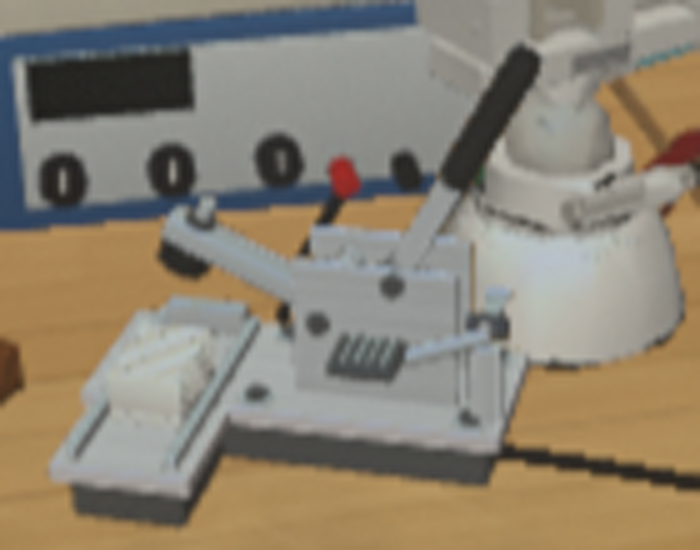

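The side view shows the heat sink on the channel (crop 160,370), pad raised, handle about 60° up, and the vise behind. The refit pose is origin ≈ (520.5, 382.1), yaw 4.9°, which puts the paddle at local (-31, 59.5), matching the description. Next: reach, handle angle and vise clearance.

```bash
cat >> h.py <<'E'
YAW=4.9; p=np.array([520.5,382.1,np.radians(YAW)])
from scipy.spatial.transform import Rotation as Ro
def tip(X,rpy):  # local fingertip point, orientation roll/pitch in press frame -> TCP world, rpy world
    R=Ro.from_euler("xyz",rpy,degrees=True); q=Ro.from_euler("z",YAW,degrees=True)*R
    return list(tow(p,X)-17*q.as_matrix()[:,2]), list(q.as_euler("xyz",degrees=True))
E
python3 - <<'E'
from h import *
from scipy.optimize import minimize_scalar
for rpy in [(180,0,0),(162,0,0),(162,0,180),(162,0,90),(162,-10,0),(162,-20,0),(180,0,90)]:
    print(rpy,[r.solve_ik(*tip((60,y,z),rpy)) is not None for y,z in [(85,38),(75,38),(65,38),(35,38),(85,80),(75,80)]])
w=dict(np.load("w1.npz"));s=optics.snapshot("side");t=optics.snapshot("top")
for nm,im in [("side",s),("top",t)]:
    m=optics.cut_out(im,"press_handle"); print(nm,[(d["conf"],np.round(d["location"],1)) for d in m[:1]])
    for th in (56,60,65,70,75,80,84):
        a=np.radians(th);print(th,proj(im,tow(p,(-30-106*np.cos(a),0,80+106*np.sin(a)))).round(1),proj(w,tow(p,(-30-106*np.cos(a),0,80+106*np.sin(a)))).round(1))
    if m: ys,xs=np.nonzero(m[0]["mask"]);print(xs.min(),xs.max(),ys.min(),ys.max(),"pivot",proj(im,tow(p,(-30,0,80))).round(1))
for z in (0,50,100,150,200): print(z,"w base-left",ray(w,262,375,z).round(0),"w jaw",ray(w,293,396,z).round(0),"top jaw",ray(t,272,330,z).round(0),"top base",ray(t,262,313,z).round(0))
E
```

```text
(180, 0, 0) [True, True, True, True, True, True]
(162, 0, 0) [True, True, True, True, True, True]
(162, 0, 180) [True, True, True, True, True, True]
(162, 0, 90) [True, True, True, True, True, True]
(162, -10, 0) [True, True, True, True, True, True]
(162, -20, 0) [True, True, True, True, True, True]
(180, 0, 90) [True, True, True, True, True, True]
side [(0.9, array([249.3, 331. ]))]
56 [348.2 233.5] [335.7 344. ]
60 [344.8 231.3] [335.5 341. ]
65 [340.4 228.8] [335.1 336.3]
70 [335.8 226.7] [334.6 330.6]
75 [331.1 224.9] [334.1 324.1]
80 [326.3 223.6] [333.5 316.6]
84 [322.5 222.8] [333.  310.1]
319 347 229 272 pivot [317.8 272.8]
top [(0.52, array([262.8, 280.9]))]
56 [275.5 276.3] [335.7 344. ]
60 [275.  272.8] [335.5 341. ]
65 [274.5 268.1] [335.1 336.3]
70 [273.9 263.3] [334.6 330.6]
75 [273.4 258.3] [334.1 324.1]
80 [272.9 253.1] [333.5 316.6]
84 [272.6 249. ] [333.  310.1]
273 284 248 272 pivot [277.7 247. ]
0 w base-left [453. 310.   0.] w jaw [403. 275.   0.] top jaw [442. 273.   0.] top base [464. 310.   0.]
50 w base-left [473. 319.  50.] w jaw [429. 288.  50.] top jaw [441. 274.  50.] top base [462. 309.  50.]
100 w base-left [493. 328. 100.] w jaw [454. 301. 100.] top jaw [441. 275. 100.] top base [460. 308. 100.]
150 w base-left [512. 337. 150.] w jaw [479. 314. 150.] top jaw [440. 276. 150.] top base [458. 307. 150.]
200 w base-left [532. 346. 200.] w jaw [504. 327. 200.] top jaw [439. 277. 200.] top base [456. 307. 200.]
```

Everything is reachable. The handle stands about 60° up, so its stop should be near 3°. The vise stays beyond y < 315, so it's clear. Now I push the heat sink.

Run:
```python
from h import *
R=(162,0,0)
r.set_gripper(0)
P,o=tip((60,92,150),R); r.move_ptp(P,o)
r.move_straight(tip((60,92,38),R)[0],120)
print("down",telemetry.get_force().round(1))
c=r.move_straight(tip((60,52,38),R)[0],40,contact_N=6); print(c,telemetry.get_force().round(1))
c=c or r.move_straight(tip((60,16,38),R)[0],20,contact_N=6)
e=telemetry.get_ee_pos();L=Rz(p[2]).T@(e-17*-np.array([0,0,0])-[p[0],p[1],0]);print(c,"tcp local",L.round(1),"tip y",(L[1]-17*np.sin(np.radians(18))).round(1),telemetry.get_force().round(1),telemetry.get_time())
s=optics.snapshot("side");save(s,"s2",(220,330,220,360),5)
```

```text
down [-0.5 -0.4  0.3]
False [ 0.3  0.6 -0.1]
True tcp local [60.1 33.  54.3] tip y 27.7 [0.  3.1 1.6] 7.9583
```

View pics/s2.png

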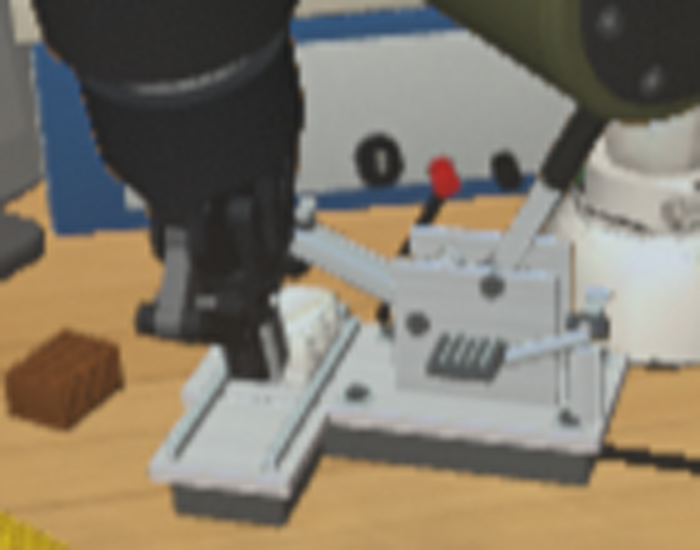

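The push stopped on firm contact at tip y ≈ 28 mm with a finger about 8 mm thick, so the heat sink is home, and the side view shows it against the stop. Now I retreat and press the handle along its arc.

```bash
cat > press.py <<'E'
from h import *
T=(180,0,0)
R=(162,0,0)
r.move_straight(tip((60,60,40),R)[0],150)
r.move_straight(tip((60,70,190),R)[0],250)
P,o=tip((-15,0,200),T); r.move_ptp(P,o)
def pt(th,d=0):
    a=np.radians(th);c,s=np.cos(a),np.sin(a);return (-30-76*c+(7+d)*s+11,0,80+76*s+(7+d)*c)
go=lambda th,d,v,**k: r.move_straight(tip(pt(th,d),T)[0],v,**k)
go(72,4,120)
f0=telemetry.get_force();peak=0;log=[];why="end"
th=72
while th>-6:
    th-=3 if th>30 else 1.5
    c=go(th,0,20 if th>30 else 14,contact_N=20)
    f=telemetry.get_force()-f0;n=np.linalg.norm(f);log.append((th,f.round(1).tolist()))
    if n>peak: peak=n
    if n>26 or c: why="hard";break
    if th<35 and peak>8 and n<.35*peak: why="snap";break
print(why,th,peak,telemetry.get_time());[print(*l) for l in log[::2]];print(log[-3:])
r.hold(.1);print((telemetry.get_force()-f0).round(1))
s=optics.snapshot("side");save(s,"s3",(220,330,220,360),5)
E
python3 press.py
```

```text
snap 10.5 13.916369497767363 19.2417
69 [0.5, -0.5, -0.7]
63 [0.5, -1.5, -0.7]
57 [0.1, -1.0, 0.9]
51 [0.8, -0.2, 1.3]
45 [0.3, -1.1, 1.8]
39 [-0.2, -0.8, 2.4]
33 [0.2, -0.6, 2.6]
28.5 [0.0, -2.0, 7.1]
25.5 [-0.9, -2.0, 9.7]
22.5 [-2.0, -2.5, 11.5]
19.5 [-3.4, -2.6, 13.2]
16.5 [-3.0, -2.3, 11.7]
13.5 [-3.4, -1.2, 8.0]
10.5 [-2.3, 0.0, 3.7]
[(13.5, [-3.4, -1.2, 8.0]), (12.0, [-3.2, -1.7, 5.9]), (10.5, [-2.3, 0.0, 3.7])]
[-2.6 -0.4  3.4]
```

Force peaked near 14 N and is now falling through centre, so I continue gently until it vanishes or the stop is felt.

Run:
```python
from h import *
T=(180,0,0)
def pt(th,d=0):
    a=np.radians(th);c,s=np.cos(a),np.sin(a);return (-30-76*c+(7+d)*s+11,0,80+76*s+(7+d)*c)
log=[];th=10.5;low=9
while th>-8:
    th-=1.3
    c=r.move_straight(tip(pt(th),T)[0],12,contact_N=12)
    n=telemetry.get_force();log.append((th,n.round(1).tolist()));low=min(low,n[2])
    if c or n[2]>low+5: break
print(c,log,telemetry.get_time())
e=telemetry.get_ee_pos()
r.move_straight(list(e+[0,0,70]),150)
print(telemetry.get_force().round(1))
s=optics.snapshot("side");save(s,"s3",(220,330,220,360),5);print(telemetry.get_time())
```

```text
False [(9.2, [-1.1, 0.0, 2.5]), (7.8999999999999995, [-0.4, 0.6, 1.0]), (6.6, [-0.1, -0.3, 0.4]), (5.3, [0.9, 0.0, 0.8]), (4.0, [-0.1, -0.1, 1.9]), (2.7, [-2.0, -1.5, 8.7])] 21.1417
[-0.  -0.1 -0.5]
21.8167
```

View pics/s3.png

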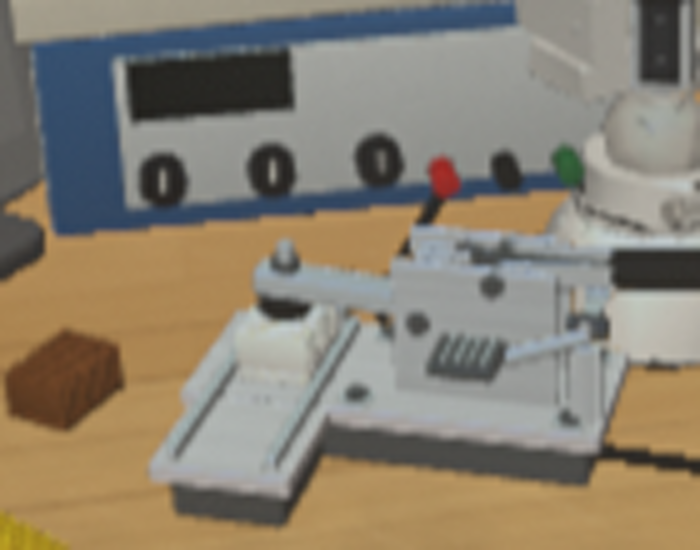

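The clamp is locked: handle level, pad on the heat sink, hand off. I wait a good second, then press the release paddle.

Run:
```python
from h import *
T=(168,0,0)
r.hold(.6)
P,o=tip((-31,63,150),T); r.move_ptp(P,o)
r.move_straight(tip((-31,63,90),T)[0],80)
r.hold(.3)
f0=telemetry.get_force();print(telemetry.get_time(),f0.round(1))
c=r.move_straight(tip((-31,63,66),T)[0],25,contact_N=2)
e=telemetry.get_ee_pos();print("touch",c,(e[2]-17*np.cos(np.radians(12))).round(1))
e0=e;log=[]
for d in (4,7,10,12,14,15.5):
    h=r.move_straight(list(e0-[0,0,d]),20,contact_N=14);log.append((d,round((telemetry.get_force()-f0)[2],1)))
    if h: break
print(log,h)
r.hold(.2)
s=optics.snapshot("side");save(s,"s4",(220,330,220,360),5);print(telemetry.get_time())
```

```text
24.1167 [-0.4  0.3 -0.2]
touch True 72.1
[(4, np.float64(0.8)), (7, np.float64(2.2)), (10, np.float64(1.9)), (12, np.float64(2.7)), (14, np.float64(4.1)), (15.5, np.float64(8.8))] False
26.7583
```

View pics/s4.png

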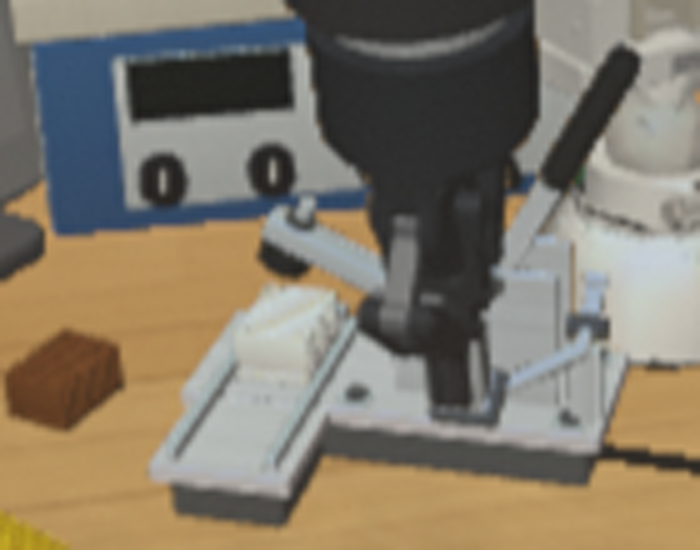

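The clamp has sprung open with the handle up, the pad raised and the heat sink in place. I retreat and hand in.

Run:
```python
from h import *
T=(168,0,0)
r.move_straight(tip((-31,68,90),T)[0],60)
r.move_straight(tip((-31,85,190),T)[0],150)
r.hold(.3);print(telemetry.get_force().round(1),telemetry.get_time())
print(close_job())
```

```text
[ 0.6 -0.3 -0.1] 28.5917
the job is handed in; nothing more can be done
None
```

The job is done and handed in at 28.6 s: the heat sink was pushed home, clamped hands-off for over a second, then released by the lever, and it stays in place under the raised pad with nothing around it seen to move.

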